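# Set up a wax block on two parallels under the hold-down arm

## Robot

A 6-joint arm with a two-finger parallel gripper is mounted at the origin on a cart in front of the work surface, level with it; the furniture and walls round the work are solid. World frame = base frame: x ahead of the robot, y to its left, z up, the work surface at z = 0. Lengths are in m, angles in rad, forces in N, time in s.
With the tool pointing down it reaches from about 0.35 to 0.975 m from the base axis. Payload 7.1 kg.
Tool frame: the origin (TCP) lies on the centre line of the jaws, within the pads' length; the fingertips stand ctrl.finger_overhang ahead of it and the grasp point (between the pads) lies 11 mm behind it (ctrl.finger_overhang is the distance from the TCP to the fingertips, in m); z points along the fingers, y is the direction in which the jaws open and shut (so a half turn about z gives the same grasp; the last joint's range is limited). The gripper opens to 88 mm and grips with 3 to 60 N. Pads are 20 mm wide; open, the fingers measure 115 mm over their backs; the gripper's body (75 mm by 178 mm) begins 61 mm behind the grasp point.
Start: joints at [1.223, 0.423, 1.63, -0, 1.089, -0.019], TCP at [0.202, 0.592, 0.231] pointing down, gripper open.
Joint ranges: [-3, 3], [-0.9, 2.11], [0.09, 2.58], [-1.31, 4.45], [0.11, 2.69], [-2.54, 2.54]. Speed limits (rad/s): [2.39, 2.39, 3.01, 3.14, 3.14, 3.14].

## Interface

Orientations are given as a unit quaternion [w, x, y, z].
In Python, from plant import ctrl gives the robot as it stands. Calls block until the motion is done:
- ctrl.move_to(position, orientation): joint-space move of the TCP to a pose.
- ctrl.line_to(position, ori=None, velocity=0.15, force_limit=None): straight line of the TCP; ori=None keeps the orientation; velocity is the mean speed in m/s. With force_limit (N) it stops when the force on the tool has changed by that much, and returns True; else False.
- ctrl.movej(angles): joint-space move.
- ctrl.gripper_to(opening, grip_force=None): opening from 0.0 (shut) to 1.0 (fully open); grip_force is the grip in N (None keeps the last); returns when the fingers have stopped.
- ctrl.wait(seconds).
- ctrl.solve_ik(position, orientation): joint angles nearest the present ones, or None.
- ctrl.get_image(name): name is "scene" or "top"; returns (picture, depth): 420x560x3 uint8, red, green, blue; 420x560 float32, m along the optical axis (not along the pixel's ray), 0 where there is no reading.
- ctrl.calibration(name): a dict with "intrinsics" (3x3 intrinsics, pixels), "R" (3x3) and "t" (3): a world point X has camera coordinates R X + t. Camera axes: x right, y down, z forward; pixel columns grow to the right and rows downward; lengths in m; the calibration is good to about 2 mm. A picture is of the moment at which its call begins. calibration takes no time and is no camera call.
A pose or a line that the arm cannot do raises ctrl.Unreachable and nothing moves.
- ctrl.finish_job(): hands the job in, once; it reports no verdict.
Readings, each from a call of its own:
- ctrl.get_t(): time.
- ctrl.get_joint_positions(): joint angles.
- ctrl.get_joint_velocities(): joint speeds.
- ctrl.get_joint_torque(): joint torques, N m.
- ctrl.get_tcp_pos(): TCP position.
- ctrl.get_tcp_rot(): TCP orientation.
- ctrl.get_contact_force(): force on the tool from outside, world axes, zero at the start.
- ctrl.get_moment(): the same for the moment, N m.
- ctrl.get_opening(): opening from 0.0 (shut) to 1.0 (fully open).
Only numpy, scipy, OpenCV 4.12 (cv2) and the standard library are available. Lean on these libraries where they do the work, as an engineer would, in place of code of your own. Each camera call takes 0.05 s, during which the arm holds its last target.

## Task

Set up the blue wax block for drilling in the green fixture: lay the loose steel block from the cork stand flat in the empty half of the nest beside the one already there, lay the wax block flat across the joint between the two, centred on the nest with its length crossing the joint squarely, and then swing the hold-down arm over it as far as it goes. Set the blocks down rather than dropping them in, and leave the small pot and the round case where they stand.

Things in the scene. Friction and masses are not known exactly. Their poses are not given: they have to be found in the camera images.
- fixture: Fixed green plate 88 x 116 x 10 on the cork stand (x -44 to 44, y -45 to 71), nest on top. Origin: under the nest centre, at the stand's top, z up. Nest floor z 10; aluminium side rails, inner faces y +-33.5, tops z 20; end lips 4 thick, inner faces x +-34, tops z 13. Steel blocks lie side by side, 60 length along fixture x: one in the +y half (already in), one in the -y half (empty). Arm post at x 0, y 56.
- cork_stand: Fixed low cork-topped wooden stand, 260 x 260, its top 62 above the bench; fixture and loose blocks are on it. Origin: under its centre, at bench height, z up. A white cabinet 0.3 m tall stands to the right of it, and a screen hangs to the right in front of the cabinet, lower edge 0.73 m above the bench.
- empty_bay (a point): Middle of the empty half of the nest, on the nest floor (fixture x 0, y -16.5, z 10). The gap left there is about 35 to 37 wide for a 30 wide block.
- pivot (a point): On the arm's vertical pivot axis, near the top of its hub on the post: fixture x 0, y 56, z 67.5.
- swing_knob (a point): Middle of the upright black knob (16 dia) at the free end of the brass hold-down arm, 75 from the pivot axis; knob from 64.5 to 92.5 above the stand's top, this point 78.5. Arm 16 wide, top 64.5, underside 56.5 above the stand. Rubber foot under it, 56 from the pivot, face 54 above the stand: 3 over a wax block lying on the steel blocks.
- hold_arm (a joint): Angle of the hold-down arm, rad. 0: closed, at its stop, the arm pointing from the pivot along the fixture's -y with its foot over the centre of the nest. It grows as the arm swings out clockwise seen from above, about 1.57 being along the fixture's -x; limit 2.0. It stays where it is left and takes about 1 N at the knob to move.
- parallel_1: Plain grey steel block 30 (x) x 60 (y) x 22 high, 0.33 kg, its 60 length along the fixture x, already lying in the fixture's +y half. Origin: centre of its underside.
- parallel_2: The loose grey steel block, same as the other: 30 (x) x 60 (y) x 22 high, about 0.33 kg, lying flat on the cork stand. Origin: centre of its underside, z up.
- wax: Blue wax block 30 (x) x 46 (y) x 19 high, about 0.04 kg, lying flat on the cork stand. Origin: centre of its underside, z up.
- yellow_pot: Bystander on the cork stand: small yellow pot with screw lid, 30 across, 36 high. Origin: centre of its underside. Not part of the job.
- burr_case: Bystander on the cork stand: flat round orange-red case, 36 across, 16 high. Origin: centre of its underside. Not part of the job.

How it is judged:
On the way, in this order (a step that is already met when the one before it is completed fails the run):
1. the second steel block lies flat in the empty half of the nest, beside the first, and is let go (x of parallel_1 in the frame of fixture between -0.007 and 0.007 m and y of parallel_1 in the frame of fixture between 0.01 and 0.021 m and z of each of parallel_1, parallel_2 in the frame of fixture below 0.0125 m and angle between each of parallel_1, parallel_2's own z axis and vertical below 0.06 rad and angle between the y axis of each of parallel_1, parallel_2 and the x axis of fixture, either way round below 0.15 rad and x of parallel_2 in the frame of fixture between -0.007 and 0.007 m and y of parallel_2 in the frame of fixture between -0.021 and -0.01 m and contact force between parallel_2 and the fingers below 0.1 N), for 0.2 s.
2. the wax block lies flat across both steel blocks, centred, and is let go (x of parallel_1 in the frame of fixture between -0.007 and 0.007 m and y of parallel_1 in the frame of fixture between 0.01 and 0.021 m and z of each of parallel_1, parallel_2 in the frame of fixture below 0.0125 m and angle between each of parallel_1, parallel_2's own z axis and vertical below 0.06 rad and angle between the y axis of each of parallel_1, parallel_2 and the x axis of fixture, either way round below 0.15 rad and x of parallel_2 in the frame of fixture between -0.007 and 0.007 m and y of parallel_2 in the frame of fixture between -0.021 and -0.01 m and x of wax in the frame of fixture between -0.009 and 0.009 m and y of wax in the frame of fixture between -0.009 and 0.009 m and z of wax in the frame of fixture between 0.029 and 0.035 m and angle between wax's own z axis and vertical below 0.08 rad and angle between the y axis of wax and the y axis of fixture, either way round below 0.2 rad and contact force between wax and the fingers below 0.1 N), for 0.2 s.
3. the hold-down arm is swung over the wax block to its stop (x of parallel_1 in the frame of fixture between -0.007 and 0.007 m and y of parallel_1 in the frame of fixture between 0.01 and 0.021 m and z of each of parallel_1, parallel_2 in the frame of fixture below 0.0125 m and angle between each of parallel_1, parallel_2's own z axis and vertical below 0.06 rad and angle between the y axis of each of parallel_1, parallel_2 and the x axis of fixture, either way round below 0.15 rad and x of parallel_2 in the frame of fixture between -0.007 and 0.007 m and y of parallel_2 in the frame of fixture between -0.021 and -0.01 m and x of wax in the frame of fixture between -0.009 and 0.009 m and y of wax in the frame of fixture between -0.009 and 0.009 m and z of wax in the frame of fixture between 0.029 and 0.035 m and angle between wax's own z axis and vertical below 0.08 rad and angle between the y axis of wax and the y axis of fixture, either way round below 0.2 rad and value of joint hold_arm below 0.08 rad), for 0.2 s.
At the end, for the whole second after the job is handed in: Steel blocks flat on the nest floor, one per half (7 mm along x, 10 to 21 mm off the centre line, 0.15 rad); wax flat on both, centre within 9 mm of the nest centre in fixture x and y, length along fixture y within 0.2 rad; arm within 0.08 rad of closed; all at rest (all of step 3 and linear speed of each of parallel_1, parallel_2, wax below 0.02 m/s); the robot touches nothing.
It fails at once if a bystander (yellow pot or orange-red case) is moved more than 30 mm (distance of any of yellow_pot, burr_case from where it was at the start of the episode above 0.03 m).
It fails at once if the steel block is dropped into the fixture (over 0.65 m/s close over the nest, as after a 20 mm fall) (distance between parallel_2 and empty_bay below 0.07 m and linear speed of parallel_2 above 0.65 m/s).
It fails at once if the wax block is dropped into the fixture (over 0.65 m/s close over the nest, as after a 20 mm fall) (distance between wax and empty_bay below 0.07 m and linear speed of wax above 0.65 m/s).
It also fails if it takes over 64 s, if anything falls off the work surface, if the arm or the gripper's body presses on something with over 40 N, if the wrist force passes 120 N, or if a joint passes its speed limit or range.

## Working session

There is one attempt and no reset: what is moved stays moved. The work goes in short steps, each a Python script; the robot and the scene stay as the last script left them, time stands still between calls to the robot, and variables do not carry over. Pictures are saved under pics/ and viewed, and the job is handed in when it is done.

```bash
ls; mkdir -p pics
python3 - <<'E'
from plant import ctrl
import cv2,numpy as np
print(ctrl.get_t(),ctrl.finger_overhang,ctrl.get_tcp_rot(),ctrl.get_tcp_pos())
for n in("scene","top"):
    im,d=ctrl.get_image(n); np.savez(f"pics/{n}0.npz",im=im,d=d)
    cv2.imwrite(f"pics/{n}0.png",im[:,:,::-1])
    c=ctrl.calibration(n);print(n,c)
E
```

```text
pics
0.0 0.008 [-1.48628234e-04  1.63663930e-01  9.86515857e-01 -7.48667437e-04] [0.20160444 0.59101515 0.22991119]
scene {'intrinsics': array([[410.95161148,   0.        , 276.23559308],
       [  0.        , 410.95161148, 207.5338533 ],
       [  0.        ,   0.        ,   1.        ]]), 'R': array([[ 0.49882159, -0.86651128,  0.01830885],
       [-0.45833906, -0.28166183, -0.84296614],
       [ 0.73559658,  0.41209805, -0.53765497]]), 't': array([-0.02937402,  0.46192951,  0.35786001])}
top {'intrinsics': array([[534.68690515,   0.        , 280.25111679],
       [  0.        , 534.68690515, 205.82288909],
       [  0.        ,   0.        ,   1.        ]]), 'R': array([[-0.0178976 , -0.99978377,  0.01058689],
       [-0.98462531,  0.01578409, -0.17396514],
       [ 0.17376042, -0.01353768, -0.9846949 ]]), 't': array([0.28963208, 0.5682111 , 0.86985276])}
```

View pics/scene0.png

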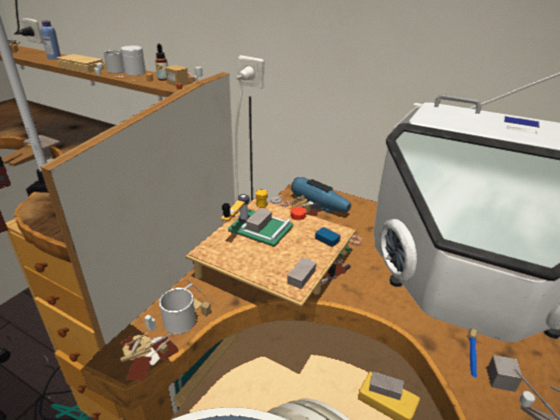

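View pics/top0.png

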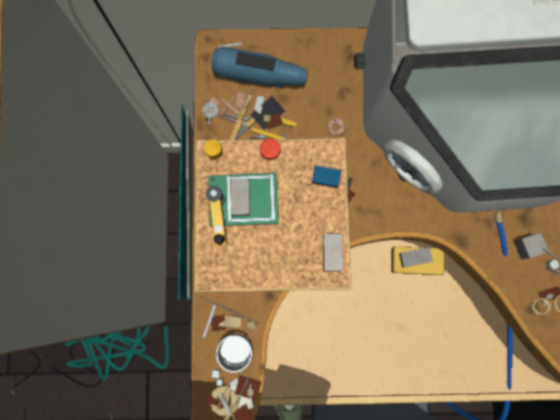

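Run:
```python
import cv2
im=cv2.imread('pics/top0.png')[130:300,180:360]
cv2.imwrite('pics/top0z.png',cv2.resize(im,None,fx=4.4,fy=3.5*4.4/4.4,interpolation=cv2.INTER_CUBIC) if 0 else cv2.resize(im,None,fx=3.5,fy=3.5,interpolation=cv2.INTER_CUBIC))
im=cv2.imread('pics/scene0.png')[180:310,180:360]
cv2.imwrite('pics/scene0z.png',cv2.resize(im,None,fx=4.4,fy=4.4,interpolation=cv2.INTER_CUBIC))
```

```text
(no output)
```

View pics/top0z.png

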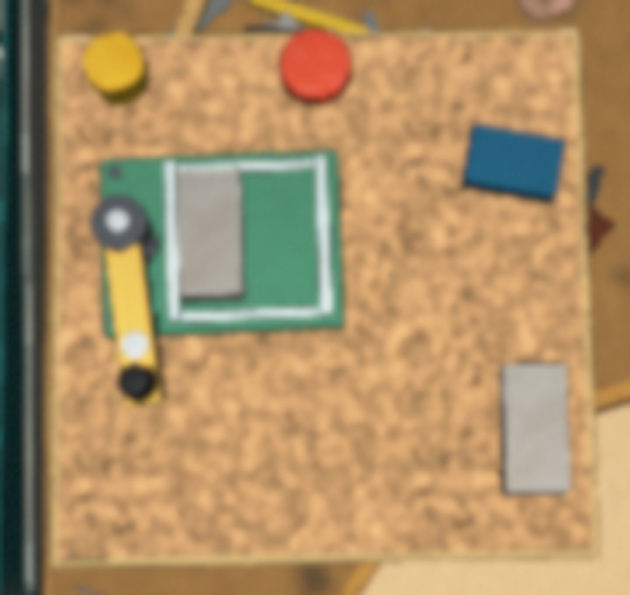

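View pics/scene0z.png

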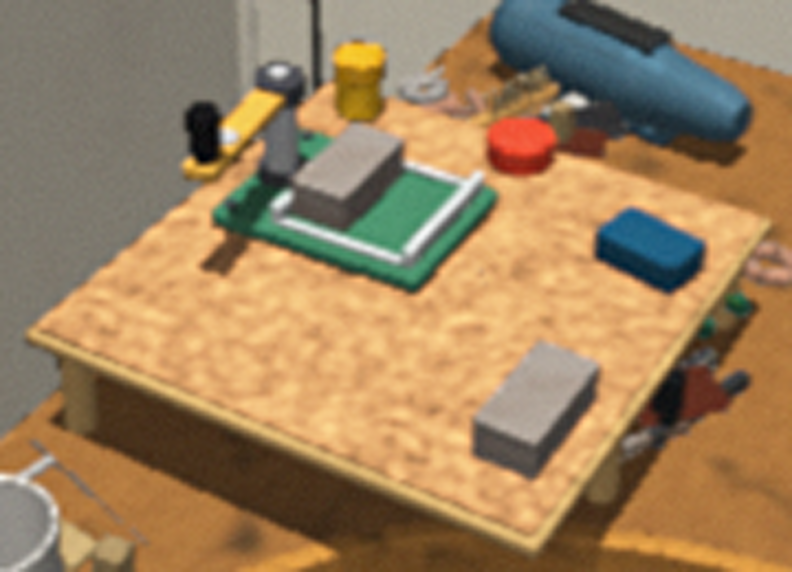

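```bash
cat > h.py <<'E'
import cv2,numpy as np
from plant import ctrl
def ray(n,uv,z):
    c=ctrl.calibration(n);K,R,t=c['intrinsics'],c['R'],c['t']
    uv=np.atleast_2d(uv).astype(float); d=np.c_[uv,np.ones(len(uv))]@np.linalg.inv(K).T@R
    o=-R.T@t
    return o+d*((z-o[2])/d[:,2])[:,None]
def proj(n,X):
    c=ctrl.calibration(n);x=np.atleast_2d(X)@c['R'].T+c['t'];p=x@c['intrinsics'].T
    return p[:,:2]/p[:,2:]
E
python3 - <<'E'
from h import *
for n in("top","scene"):
    c=ctrl.calibration(n);print(n,-c['R'].T@c['t'])
Z=lambda l:np.array(l)/3.5+[180-.36,130-.36]
def show(name,l,z):
    X=ray("top",Z(l),z); e=np.diff(np.vstack([X,X[:1]]),axis=0)
    print(name,np.round(X[:,:2],4).tolist(),'c',X.mean(0).round(4),'len',np.linalg.norm(e,axis=1).round(4),'ang',np.degrees(np.arctan2(e[:,1],e[:,0])).round(1))
show('stand',[(57,37),(578,29),(598,556),(54,564)],.062)
show('plate',[(102,160),(336,150),(342,326),(106,334)],.072)
show('steel2',[(504,364),(567,364),(570,493),(502,493)],.084)
show('steel1',[(177,170),(240,168),(243,298),(180,298)],.094)
show('wax',[(475,126),(563,139),(553,199),(466,185)],.081)
show('post',[(118,221)],.1295)
show('knob',[(137,381)],.1545)
show('pot',[(115,62)],.098); show('case',[(316,64)],.078)
d=np.load('pics/top0.npz')['d']
c=ctrl.calibration('top')
def dep(u,v):
    return (c['R'].T@(np.linalg.inv(c['intrinsics'])@[u,v,1]*d[v,u]-c['t'])).round(4)
for u,v in [(333,252),(326,176),(239,196),(262,200),(300,220),(219,239),(184,200),(184,260),(187,200)]: print(u,v,dep(u,v))
E
```

```text
top [0.41351276 0.29237654 0.9523222 ]
scene [-0.03686787 -0.04281843  0.58233396]
stand [[0.6879, 0.4236], [0.6882, 0.1662], [0.4304, 0.1668], [0.4312, 0.4225]] c [0.5594 0.2948 0.062 ] len [0.2573 0.2578 0.2557 0.2567] ang [-89.9 179.9  89.8   0.2]
plate [[0.623, 0.3999], [0.6262, 0.287], [0.5403, 0.2856], [0.5383, 0.3975]] c [0.5819 0.3425 0.072 ] len [0.1129 0.0859 0.1119 0.0847] ang [ -88.4 -179.    91.     1.6]
steel2 [[0.5194, 0.2103], [0.5189, 0.1808], [0.459, 0.1817], [0.4595, 0.2131]] c [0.4892 0.1965 0.084 ] len [0.0295 0.06   0.0314 0.06  ] ang [-91.  179.2  89.   -2.7]
steel1 [[0.6124, 0.362], [0.6129, 0.3324], [0.551, 0.3315], [0.5515, 0.3607]] c [0.5819 0.3466 0.094 ] len [0.0296 0.0619 0.0292 0.0609] ang [ -89.  -179.1   89.1    1.2]
wax [[0.6348, 0.2203], [0.6277, 0.1783], [0.5985, 0.1841], [0.6059, 0.2254]] c [0.6167 0.202  0.081 ] len [0.0426 0.0299 0.0419 0.0293] ang [-99.5 168.7  79.7 -10.1]
post [[0.5811, 0.3855]] c [0.5811 0.3855 0.1295] len [0.] ang [0.]
knob [[0.5061, 0.3743]] c [0.5061 0.3743 0.1545] len [0.] ang [0.]
pot [[0.6642, 0.3908]] c [0.6642 0.3908 0.098 ] len [0.] ang [0.]
case [[0.6676, 0.2961]] c [0.6676 0.2961 0.078 ] len [0.] ang [0.]
333 252 [0.4893 0.1958 0.0822]
326 176 [0.617  0.2028 0.0797]
239 196 [0.5824 0.3477 0.0939]
262 200 [0.5797 0.3107 0.0698]
300 220 [0.5462 0.2472 0.0598]
219 239 [0.5051 0.3738 0.1567]
184 200 [ 0.6579  0.5089 -0.3299]
184 260 [ 0.5136  0.5101 -0.349 ]
187 200 [ 0.6554  0.4995 -0.3173]
```

Run:
```python
from h import *
for n,pts in (("scene",[(55,170),(225,80),(100,350),(230,190),(150,200),(20,240),(440,110),(520,122),(400,150),(400,280),(396,245),(470,200),(545,320),(458,102),(80,60),(125,65)]),
 ("top",[(183,120),(187,120),(183,290),(187,290),(385,30),(372,120),(360,60),(440,100),(450,5),(410,165),(390,150),(436,190),(395,55),(480,205),(235,350),(258,66),(300,75),(290,410)])):
    d=np.load(f'pics/{n}0.npz')['d'];c=ctrl.calibration(n)
    for u,v in pts: print(n,u,v,d[v,u].round(3),(c['R'].T@(np.linalg.inv(c['intrinsics'])@[u,v,1]*d[v,u]-c['t'])).round(3))
```

```text
scene 55 170 0.778 [0.359 0.661 0.216]
scene 225 80 1.163 [0.912 0.664 0.259]
scene 100 350 0.696 [ 0.216  0.435 -0.001]
scene 230 190 1.354 [ 0.909  0.663 -0.1  ]
scene 150 200 1.033 [0.573 0.663 0.037]
scene 20 240 1.011 [ 0.356  0.897 -0.04 ]
scene 440 110 0.839 [0.838 0.069 0.305]
scene 520 122 0.781 [ 0.843 -0.077  0.308]
scene 400 150 0.747 [0.673 0.1   0.273]
scene 400 280 0.825 [0.627 0.041 0.021]
scene 396 245 0.783 [0.62  0.062 0.105]
scene 470 200 0.684 [ 0.633 -0.037  0.231]
scene 545 320 0.686 [ 0.605 -0.202  0.064]
scene 458 102 0.918 [0.949 0.05  0.295]
scene 80 60 1.282 [0.812 1.145 0.27 ]
scene 125 65 1.25 [0.852 0.993 0.267]
top 183 120 1.289 [ 0.845  0.506 -0.284]
top 187 120 1.321 [ 0.856  0.502 -0.314]
top 183 290 1.271 [ 0.441  0.509 -0.336]
top 187 290 1.365 [ 0.443  0.515 -0.431]
top 385 30 0.756 [0.787 0.13  0.252]
top 372 120 0.879 [0.702 0.127 0.113]
top 360 60 0.899 [0.809 0.142 0.111]
top 440 100 0.725 [0.677 0.064 0.266]
top 450 5 0.709 [0.795 0.054 0.303]
top 410 165 0.875 [0.627 0.067 0.105]
top 390 150 0.871 [0.651 0.1   0.112]
top 436 190 0.868 [0.585 0.027 0.105]
top 395 55 0.71 [0.731 0.127 0.29 ]
top 480 205 0.843 [ 0.556 -0.034  0.126]
top 235 350 0.923 [ 0.33   0.362 -0.001]
top 258 66 0.95 [0.824 0.315 0.06 ]
top 300 75 0.964 [0.813 0.24  0.044]
top 290 410 1.678 [ 0.074  0.249 -0.811]
```

Run:
```python
import cv2
im=cv2.imread('pics/top0.png')
cv2.imwrite('pics/nest.png',cv2.resize(im[170:228,205:283],None,fx=10,fy=10,interpolation=cv2.INTER_CUBIC))
cv2.imwrite('pics/st2.png',cv2.resize(im[225:280,310:355],None,fx=10,fy=10,interpolation=cv2.INTER_CUBIC))
```

```text
(no output)
```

View pics/nest.png

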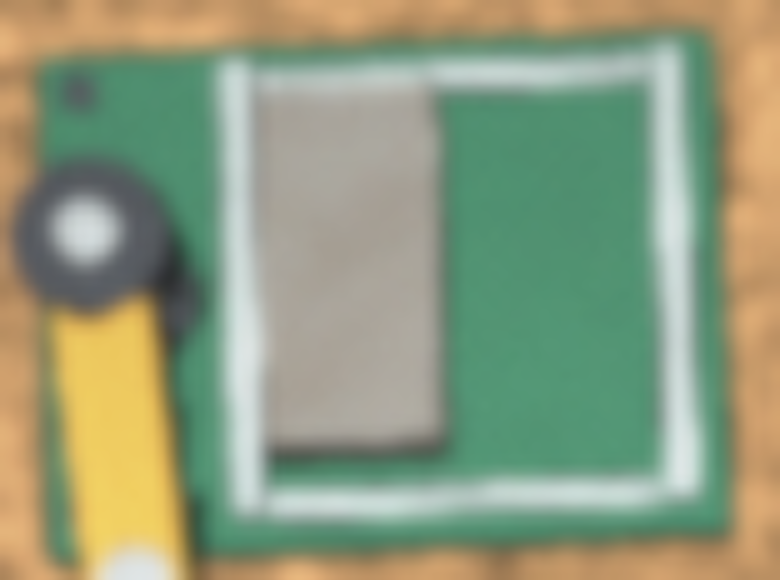

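View pics/st2.png

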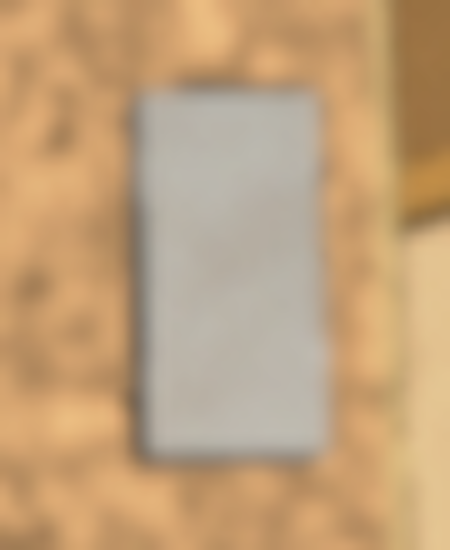

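Run:
```python
from h import *
P=lambda l,o:(np.array(l)+.5)/10-.5+o
o=[205,170]
f=lambda l,z,o=o:ray('top',P(l,o),z)[:,:2]
def ang(a):return np.degrees(np.arctan2(*(a[0]-a[1])[::-1])).round(2)
for nm,l,z in [('Rin',[(650,60),(664,485)],.082),('Lin',[(252,70),(263,505)],.082),('Lout',[(217,62),(234,512)],.082),('Rout',[(683,45),(702,495)],.082),
 ('lipT',[(645,81),(445,89)],.075),('lipB',[(660,478),(268,487)],.075)]:
    X=f(l,z);print(nm,X.round(4).tolist(),ang(X))
for nm,l,z,oo in [('s1',[(258,90),(435,86),(441,440),(266,443)],.094,o),('s2',[(138,92),(320,92),(327,455),(143,455)],.084,[310,225])]:
    X=f(l,z,oo);print(nm,X.mean(0).round(4),ang(X[[0,3]]),ang(X[[1,2]]),ang(X[[0,1]])-90,ang(X[[3,2]])-90,np.linalg.norm(X[0]-X[1]))
```

```text
Rin [[0.6187, 0.2974], [0.5469, 0.2961]] 1.01
Lin [[0.618, 0.3637], [0.5446, 0.362]] 1.33
Lout [[0.6195, 0.3696], [0.5436, 0.3668]] 2.09
Rout [[0.6212, 0.2918], [0.5451, 0.2899]] 1.47
lipT [[0.6167, 0.2983], [0.6159, 0.3319]] -88.54
lipB [[0.5492, 0.2968], [0.5487, 0.3618]] -89.6
s1 [0.5825 0.3468] 1.17 0.52 0.4399999999999977 0.06999999999999318 0.02907313891417858
s2 [0.4895 0.1964] -1.04 -1.07 -0.9500000000000028 -0.9899999999999949 0.029805093589010546
```

```bash
cat >> h.py <<'E'
def ori(yaw):  # jaws (tool y) along world direction yaw (rad) from +x, tool down; nearest q6
    best=None
    for k in (0,np.pi):
        a=yaw+k; u=np.array([np.cos(a+0),np.sin(a)])
        # rot pi about axis w: y-> 2(w.y)w - y ; axis at angle b: y(90deg)->2b-90=a
        b=(a+np.pi/2)/2
        q=[0,np.cos(b),np.sin(b),0]
        s=ctrl.solve_ik([0.55,0.25,0.2],q)
        if s is not None:
            c=abs(s[5])
            if best is None or c<best[0]: best=(c,q)
    return best[1]
FX=np.array([.5824,.3297]); FY=np.radians(1.2)
def fx(x,y):
    c,s=np.cos(FY),np.sin(FY); return FX+[c*x-s*y,s*x+c*y]
def st(m=''): print(m,round(ctrl.get_t(),2),np.round(ctrl.get_tcp_pos(),4),np.round(ctrl.get_contact_force(),2),round(ctrl.get_opening(),3))
E
python3 - <<'E'
from h import *
p=[.4895,.1964]; q=ori(np.radians(-1)); print(q,ctrl.solve_ik(p+[.2],q),ctrl.solve_ik(p+[.076],q))
ctrl.move_to(p+[.22],q); st('hover')
ctrl.line_to(p+[.12],velocity=.15)
print(ctrl.line_to(p+[.076],velocity=.08,force_limit=6)); st('down')
ctrl.gripper_to(0.5,grip_force=40); st('grip')
ctrl.line_to(p+[.10],velocity=.08); st('lift')
im,d=ctrl.get_image('scene'); cv2.imwrite('pics/lift.png',cv2.resize(im[150:330,160:400,::-1],None,fx=3.2,fy=3.2,interpolation=cv2.INTER_CUBIC))
E
```

```text
[0, np.float64(0.7132504491541816), np.float64(0.7009092642998509), 0] [ 3.58998485e-01  3.21394714e-01  1.86998346e+00 -4.44089210e-16
  9.50214483e-01  3.76451778e-01] [ 3.58998485e-01  5.18773288e-01  1.93466655e+00 -4.44089210e-16
  6.88152820e-01  3.76451778e-01]
hover 1.88 [0.4894 0.1972 0.2201] [-0.28  0.3   0.22] 1.002
False
down 3.4 [0.4896 0.1964 0.076 ] [0.54 0.04 0.45] 1.002
grip 3.95 [0.4897 0.1965 0.0763] [ 0.66 -0.06  3.33] 0.685
lift 4.4 [0.4897 0.1965 0.1004] [-0.47 -0.23 -5.24] 0.68
```

View pics/lift.png

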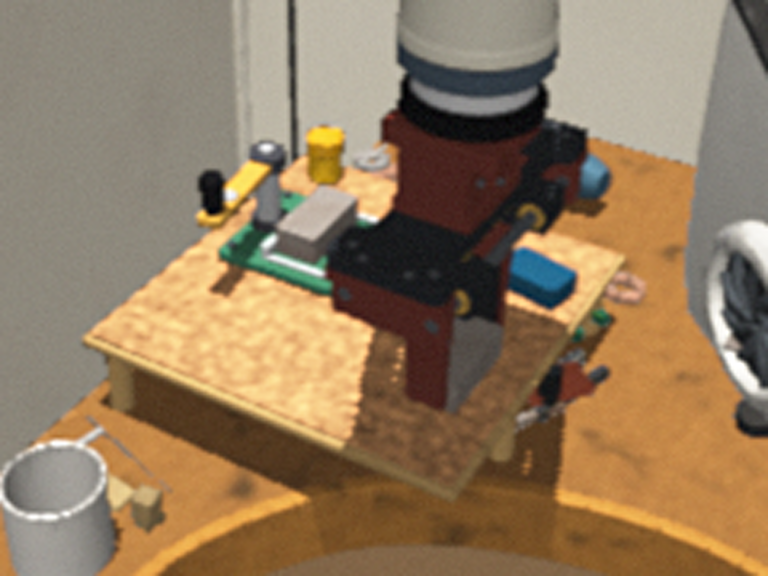

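Run:
```python
from h import *
p=list(fx(0,-15.8e-3)); q=ori(FY)
ctrl.line_to([.4897,.1965,.18],velocity=.15)
ctrl.line_to(p+[.18],q,velocity=.12); st('over')
ctrl.line_to(p+[.125],velocity=.1); ctrl.wait(.2); st('above')
for n,(a,b,c,d,s) in {'scene':(170,280,190,340,5),'top':(150,250,190,310,5)}.items():
    im,_=ctrl.get_image(n); cv2.imwrite(f'pics/ab_{n}.png',cv2.resize(im[a:b,c:d,::-1],None,fx=s,fy=s,interpolation=cv2.INTER_CUBIC))
```

```text
over 6.53 [0.5823 0.3134 0.1799] [ 0.34 -0.46 -3.8 ] 0.678
above 7.43 [0.5832 0.3142 0.1259] [ 0.5   1.16 -4.18] 0.68
```

View pics/ab_scene.png

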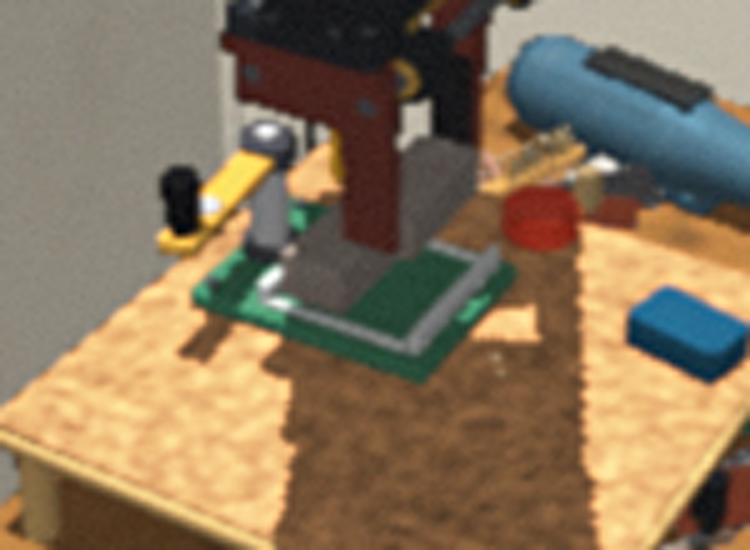

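View pics/ab_top.png

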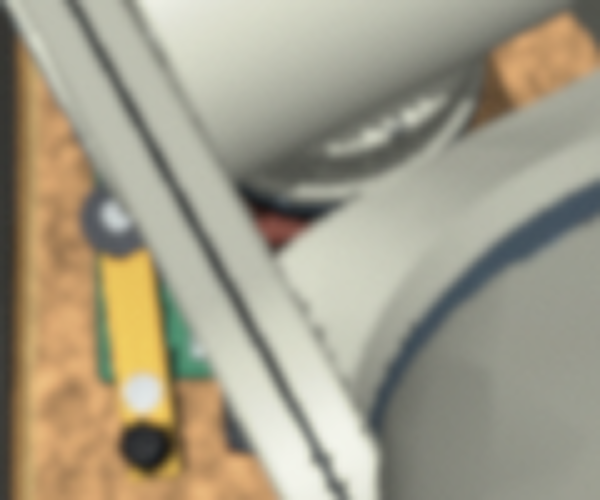

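Run:
```python
from h import *
p=list(fx(0,-15.8e-3)+[0,0])
ctrl.line_to(p+[.110],velocity=.08); st()
r=ctrl.line_to(p+[.085],velocity=.03,force_limit=5); st(r)
im,_=ctrl.get_image('scene'); cv2.imwrite(f'pics/dn.png',cv2.resize(im[170:280,190:340,::-1],None,fx=5,fy=5,interpolation=cv2.INTER_CUBIC))
```

```text
7.87 [0.582  0.3135 0.1088] [ 0.19  0.36 -2.87] 0.68
True 8.61 [0.5824 0.3138 0.0863] [-0.15  0.69  4.75] 0.676
```

View pics/dn.png

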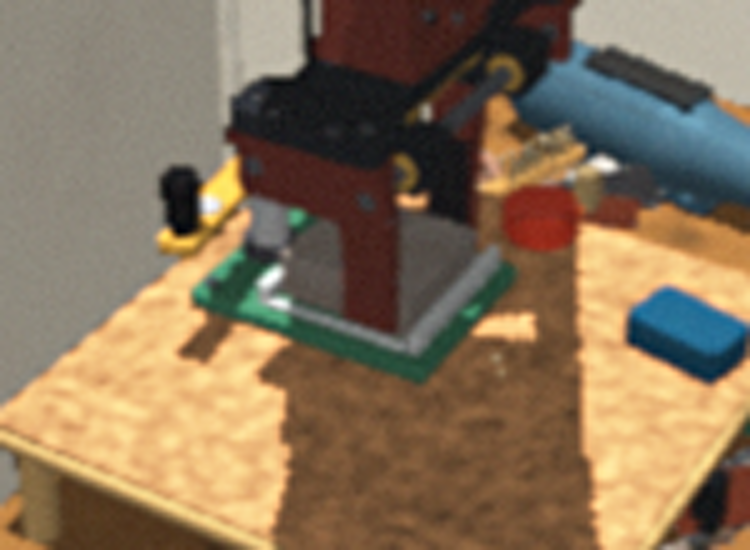

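Run:
```python
from h import *
ctrl.gripper_to(1.0); st('open')
p=list(fx(0,-15.8e-3))
ctrl.line_to(p+[.17],velocity=.15); 
ctrl.line_to([.45,.18,.25],velocity=.25);st()
for n,(a,b,c,d,s) in {'scene':(170,280,190,340,5),'top':(150,250,190,350,5)}.items():
    im,_=ctrl.get_image(n); cv2.imwrite(f'pics/pl_{n}.png',cv2.resize(im[a:b,c:d,::-1],None,fx=s,fy=s,interpolation=cv2.INTER_CUBIC))
```

```text
open 9.29 [0.5812 0.3131 0.0848] [ 0.51 -0.29  0.04] 1.001
 10.97 [0.4506 0.1805 0.2496] [ 0.34 -0.58  0.1 ] 0.998
```

View pics/pl_scene.png

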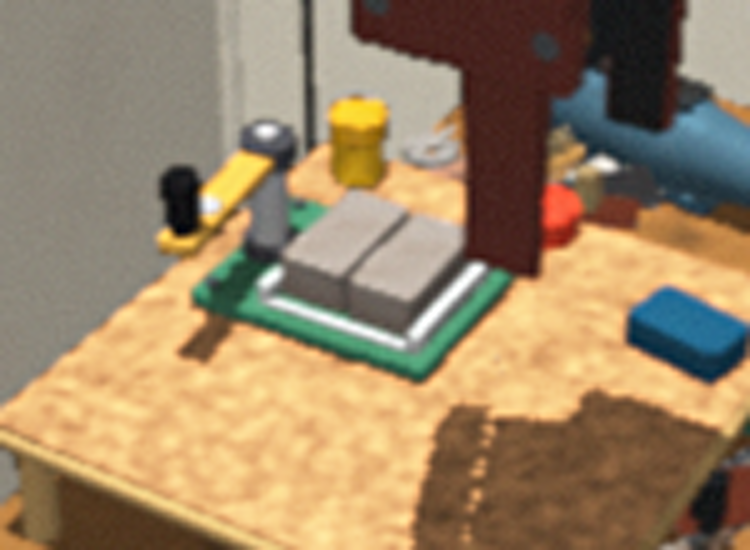

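View pics/pl_top.png

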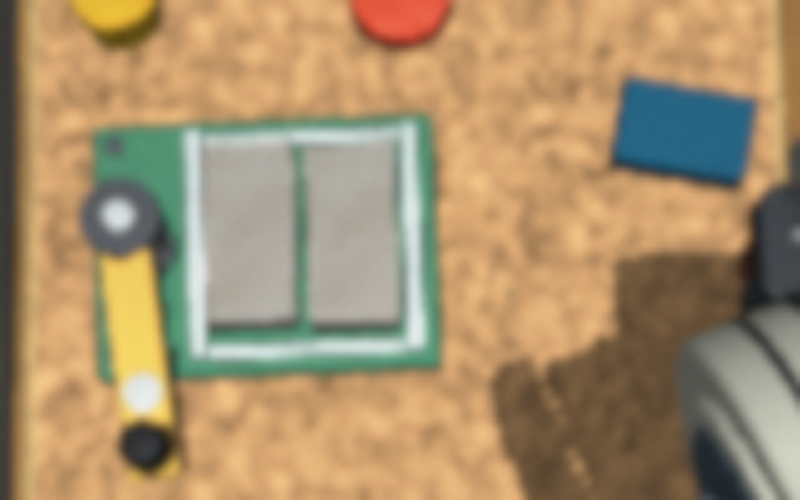

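Run:
```python
from h import *
P=lambda l:(np.array(l)+.5)/5-.5+[190,150]
for nm,l,z in [('s2',[(310,143),(392,140),(400,322),(313,325)],.094),('s1',[(205,147),(292,142),(297,322),(210,325)],.094),('wax',[(627,79),(756,100),(742,179),(615,157)],.081)]:
    X=ray('top',P(l),z)[:,:2]; D=X-FX; c,s=np.cos(FY),np.sin(FY)
    e=np.diff(np.vstack([X,X[:1]]),axis=0)
    print(nm,X.mean(0).round(4),'fx',(D@np.array([[c,-s],[s,c]])).mean(0).round(4),np.linalg.norm(e,axis=1).round(4),np.degrees(np.arctan2(e[:,1],e[:,0])).round(1))
im=cv2.imread('pics/top0.png')
cv2.imwrite('pics/waxz.png',cv2.resize(im[155:198,302:352],None,fx=12,fy=12,interpolation=cv2.INTER_CUBIC))
```

```text
s2 [0.5818 0.3128] fx [-0.0009 -0.0169] [0.027  0.0607 0.0283 0.0606] [ -88.7 -178.3   91.1    0.4]
s1 [0.5818 0.3464] fx [-0.0002  0.0167] [0.0286 0.06   0.0282 0.0593] [ -87.5 -178.9   91.1    1.5]
wax [0.6178 0.2019] fx [ 0.0328 -0.1285] [0.0438 0.0276 0.043  0.0272] [-100.4  168.1   79.   -10.2]
```

View pics/waxz.png

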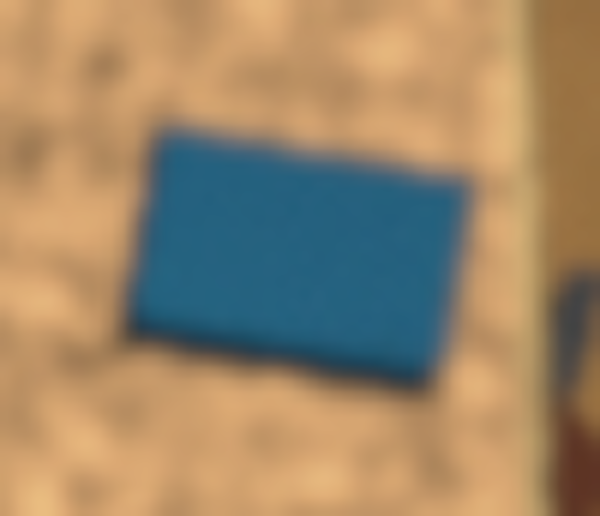

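Run:
```python
from h import *
p=[.617,.2017]; q=ori(np.radians(-10.2))
ctrl.line_to([.53,.24,.25],q,velocity=.2)
ctrl.gripper_to(.65)
ctrl.line_to(p+[.20],velocity=.15); st('over')
ctrl.line_to(p+[.11],velocity=.1); st()
r=ctrl.line_to(p+[.0755],velocity=.06,force_limit=5); st(r)
ctrl.gripper_to(0.2,grip_force=10); st('grip')
ctrl.line_to(p+[.10],velocity=.08); st('lift')
im,d=ctrl.get_image('scene'); cv2.imwrite('pics/wlift.png',cv2.resize(im[150:290,240:440,::-1],None,fx=4,fy=4,interpolation=cv2.INTER_CUBIC))
```

```text
over 13.26 [0.6167 0.2019 0.2001] [-0.45  0.34  0.83] 0.647
 14.31 [0.6175 0.2019 0.1107] [-0.63  0.85 -0.15] 0.651
False 15.03 [0.6171 0.2017 0.0754] [-0.65  0.78  0.79] 0.648
grip 15.57 [0.6172 0.2017 0.0758] [-0.27 -0.28  1.72] 0.342
lift 16.02 [0.6174 0.2018 0.1009] [ 0.42  0.16 -0.07] 0.342
```

View pics/wlift.png

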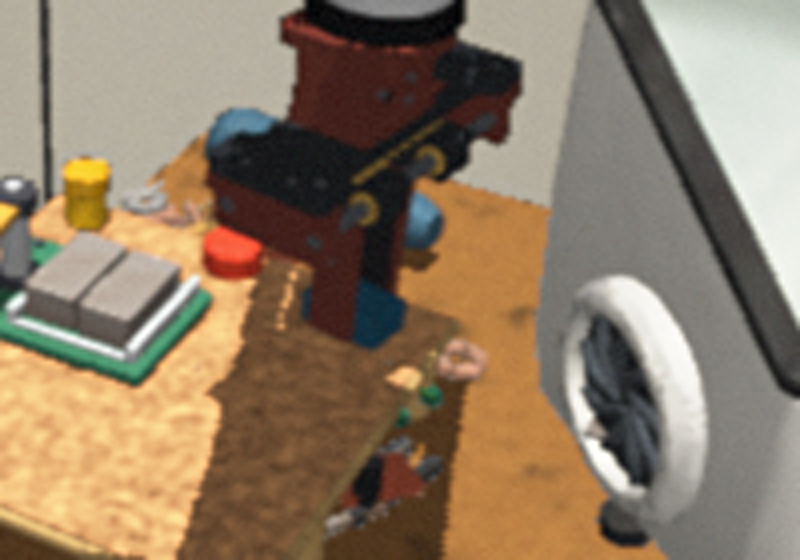

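Run:
```python
from h import *
p=list(fx(0,0)); q=ori(FY)
ctrl.line_to([.617,.2017,.20],velocity=.15)
ctrl.line_to(p+[.20],q,velocity=.12); st('over')
ctrl.line_to(p+[.125],velocity=.1); ctrl.wait(.2);st()
r=ctrl.line_to(p+[.106],velocity=.02,force_limit=2.5); st(r)
im,d=ctrl.get_image('scene'); cv2.imwrite('pics/wdn.png',cv2.resize(im[170:280,190:340,::-1],None,fx=5,fy=5,interpolation=cv2.INTER_CUBIC))
```

```text
over 18.15 [0.5826 0.3291 0.2   ] [ 0.03 -0.79 -0.24] 0.344
 19.25 [0.5828 0.3299 0.1258] [-0.27 -0.41  0.42] 0.343
True 20.05 [0.5822 0.3296 0.1076] [ 0.04 -0.04  4.76] 0.338
```

View pics/wdn.png

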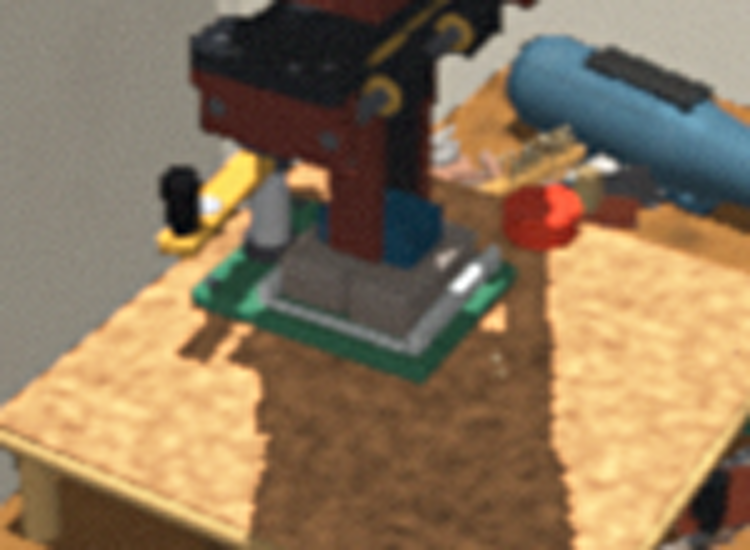

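Run:
```python
from h import *
p=list(fx(0,0))
ctrl.gripper_to(.65); st('open')
ctrl.line_to(p+[.22],velocity=.12)
ctrl.line_to([.45,.18,.25],velocity=.25);st()
for n,(a,b,c,d,s) in {'scene':(170,280,190,340,5),'top':(160,240,195,285,8)}.items():
    im,_=ctrl.get_image(n); cv2.imwrite(f'pics/w_{n}.png',cv2.resize(im[a:b,c:d,::-1],None,fx=s,fy=s,interpolation=cv2.INTER_CUBIC))
```

```text
open 20.72 [0.5817 0.3293 0.107 ] [-0.03 -0.18 -0.08] 0.652
 22.77 [0.4509 0.1806 0.25  ] [-0.56  0.1   0.38] 0.648
```

View pics/w_scene.png

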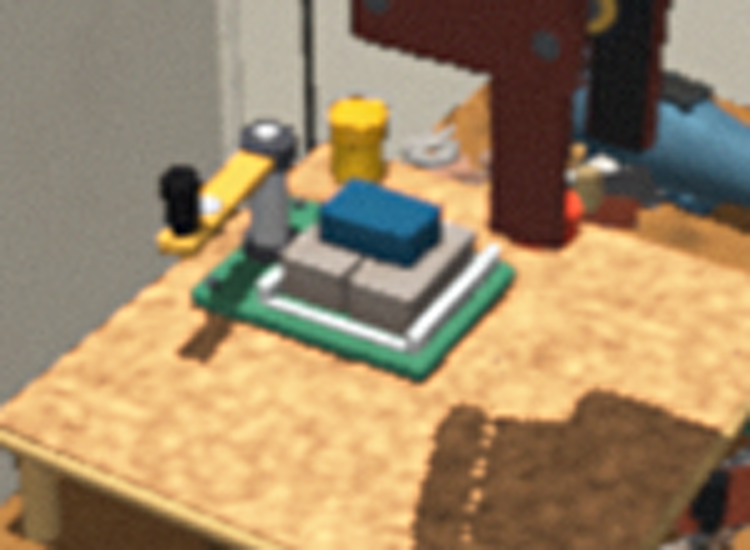

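View pics/w_top.png

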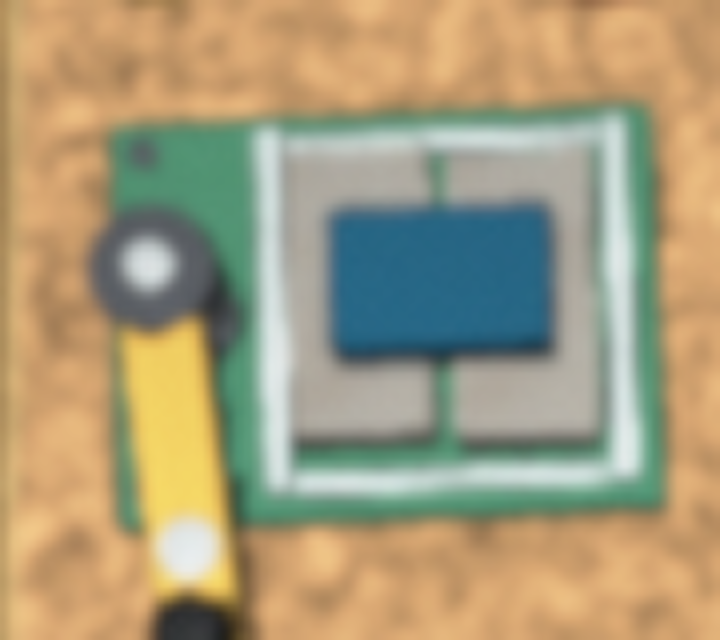

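```bash
cat >> h.py <<'E'
def aq(th):
    b=(FY-th+np.pi/2)/2; return [0,np.cos(b),np.sin(b),0]
def kp(th,z): return list(fx(-.075*np.sin(th),.056-.075*np.cos(th)))+[z]
E
python3 - <<'E'
from h import *
t=1.441
for th in (1.441,.9,.4,-.1):
    s=ctrl.solve_ik(kp(th,.142),aq(th)); print(th,None if s is None else s.round(2))
ctrl.gripper_to(.36)
ctrl.move_to(kp(t,.25),aq(t)); st('hover')
print(ctrl.get_joint_positions()[5])
ctrl.line_to(kp(t,.17),velocity=.1); ctrl.wait(.2)
for n,(a,b,c,d,s) in {'scene':(150,280,170,340,4.5)}.items():
    im,_=ctrl.get_image(n); cv2.imwrite(f'pics/k_{n}.png',cv2.resize(im[a:b,c:d,::-1],None,fx=s,fy=s,interpolation=cv2.INTER_CUBIC))
E
```

```text
1.441 [ 0.62  0.54  1.68 -0.    0.93  2.04]
0.9 [ 0.55  0.53  1.69 -0.    0.92  1.43]
0.4 [ 0.5   0.55  1.66 -0.    0.94  0.88]
-0.1 [ 0.47  0.59  1.59 -0.    0.97  0.35]
hover 24.98 [0.507  0.3741 0.25  ] [0.44 0.53 0.05] 0.359
2.036378561484579
```

View pics/k_scene.png

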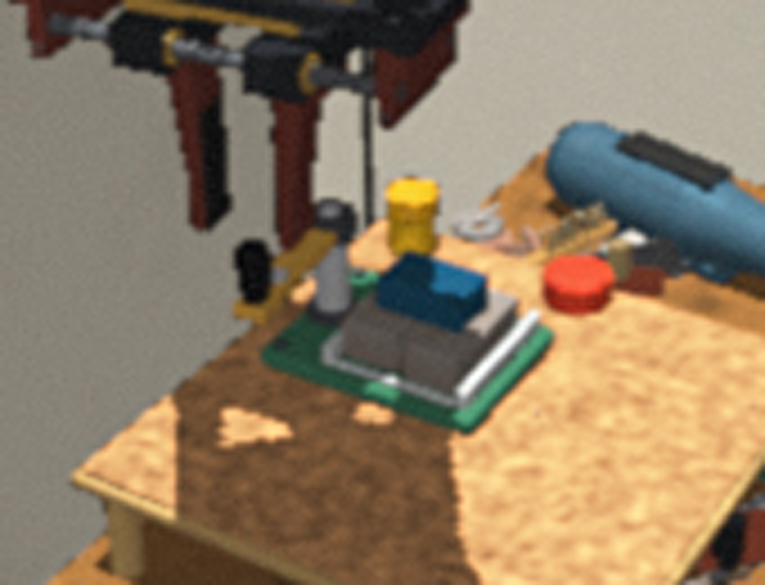

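Run:
```python
from h import *
t=1.441
r=ctrl.line_to(kp(t,.142),velocity=.06,force_limit=4); st(r)
if not r:
    ctrl.gripper_to(.24,grip_force=3); st('close')
    for th in np.linspace(1.441,.1,11)[1:]:
        r=ctrl.line_to(kp(th,.142),aq(th),velocity=.06,force_limit=10)
        if r: st(('hit',th)); break
    st(th)
im,_=ctrl.get_image('scene'); cv2.imwrite('pics/sw.png',cv2.resize(im[150:280,170:340,::-1],None,fx=4.5,fy=4.5,interpolation=cv2.INTER_CUBIC))
```

```text
False 26.79 [0.507  0.3744 0.1416] [0.43 0.47 0.53] 0.362
close 27.2 [0.5072 0.3745 0.1422] [ 0.48  0.36 -0.09] 0.241
0.1 30.37 [0.575  0.311  0.1419] [ 0.54  0.89 -0.43] 0.24
```

View pics/sw.png

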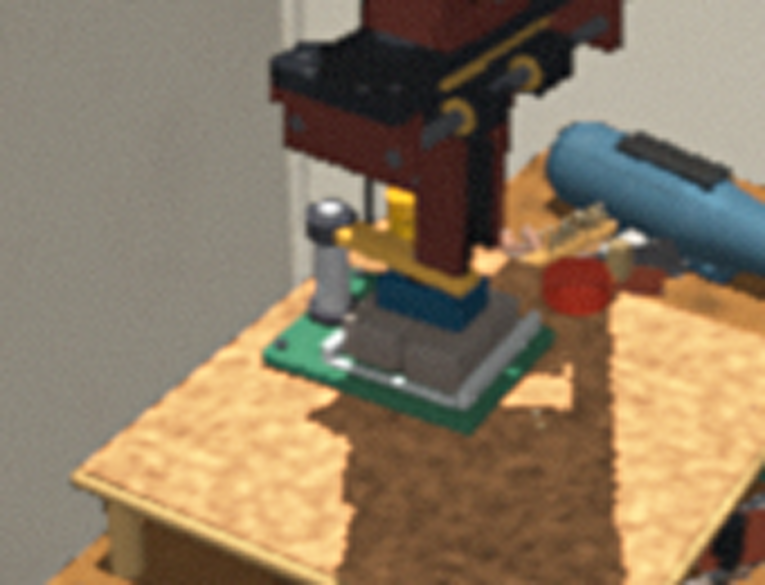

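Run:
```python
from h import *
for th in (.04,-.02,-.08,-.13,-.18):
    r=ctrl.line_to(kp(th,.142),aq(th),velocity=.03,force_limit=8); st((th,r))
    if r: break
ctrl.gripper_to(.5); st('open')
e=kp(th,.142); p=ctrl.get_tcp_pos()
ctrl.line_to([p[0],p[1],.25],velocity=.12)
ctrl.line_to([.45,.18,.27],velocity=.25);st()
for n,(a,b,c,d,s) in {'scene':(150,280,170,340,4.5),'top':(140,240,185,295,7)}.items():
    im,_=ctrl.get_image(n); cv2.imwrite(f'pics/e_{n}.png',cv2.resize(im[a:b,c:d,::-1],None,fx=s,fy=s if n=='scene' else 5.99*s/5.99*0.857,interpolation=cv2.INTER_CUBIC) if 0 else cv2.resize(im[a:b,c:d,::-1],None,fx=min(s,6),fy=min(s,6),interpolation=cv2.INTER_CUBIC))
```

```text
(0.04, False) 30.72 [0.5795 0.3108 0.142 ] [-0.36 -0.01 -0.33] 0.24
(-0.02, False) 31.02 [0.5842 0.3108 0.142 ] [-1.21  0.45  0.14] 0.242
(-0.08, False) 31.32 [0.5871 0.3112 0.1418] [-6.52  1.22  3.08] 0.26
(-0.13, False) 31.59 [0.5906 0.3119 0.1417] [-6.27  1.91  2.66] 0.344
(-0.18, False) 31.87 [0.5941 0.3126 0.1415] [-6.48  3.04  0.89] 0.422
open 32.23 [0.5964 0.3121 0.1421] [ 0.63 -1.06 -0.18] 0.504
 34.22 [0.451  0.1806 0.2701] [ 0.38  0.52 -0.16] 0.502
```

View pics/e_scene.png

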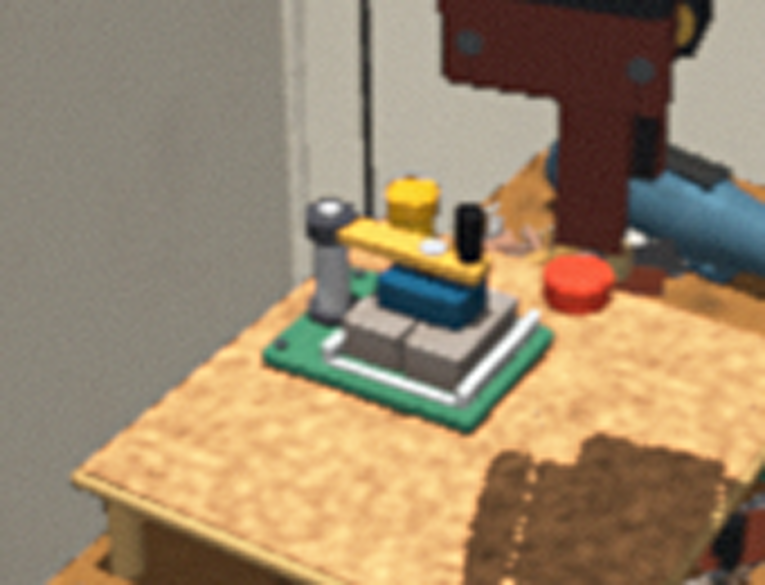

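View pics/e_top.png

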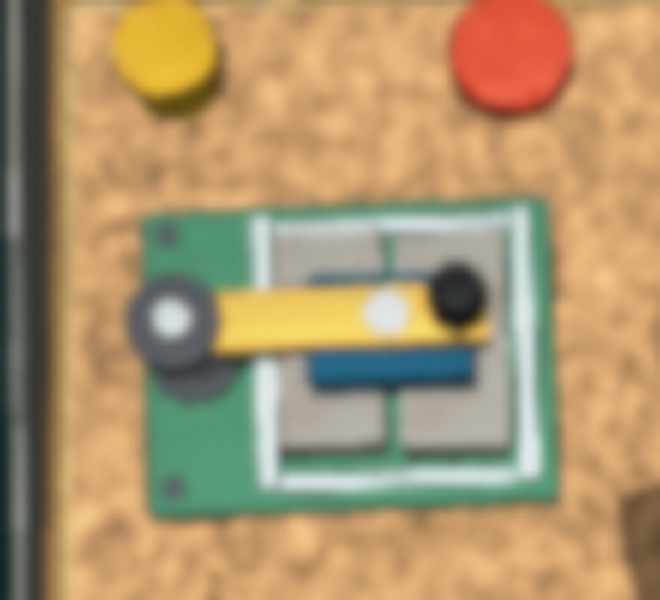

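Run:
```python
from h import *
P=lambda l:(np.array(l)+.5)/6-.5+[185,140]
k=ray('top',P([(458,290)]),.1545)[0,:2]; f=ray('top',P([(387,312)]),.128)[0,:2]
for x in(k,f):
    D=x-fx(0,.056); c,s=np.cos(FY),np.sin(FY); D=np.array([[c,s],[-s,c]])@D
    print(D.round(4),'theta',np.arctan2(-D[0],-D[1]))
ctrl.finish_job(); st()
```

```text
[-0.0003 -0.0753] theta 0.0044150234109649016
[ 0.0001 -0.0561] theta -0.0015356011246478803
the job is handed in; nothing more can be done
the job is handed in; nothing more can be done
```

The wax block is set up in the fixture, and I handed the job in after about 34 s of the 64 s allowed.

- **Steel block:** I gripped it by its ends and set it down in the empty half of the nest. Contact came at the expected height. The picture afterwards put it at fixture x −1 mm, y −17 mm. The block that was already there measured x 0, y +17 mm, and both looked flat.
- **Wax block:** I laid it across the joint, and contact was again at the expected height. In the pictures it looks flat, square and centred. I checked that by eye and did not measure it numerically.
- **Hold-down arm:** I swung it by the knob until the stop resisted with about 6.5 N. At the stop the knob levered the lightly gripping fingers open a little. The last picture gives an arm angle of about 0.00 rad. The wax and steel blocks had not visibly moved.
- **Bystanders and gripper:** The yellow pot and the orange-red case look unmoved in the pictures. The gripper was parked well clear of everything.

The top camera's depth read heights about 2 mm low, within its stated accuracy, so I used the given heights instead. No check failed.

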